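Rebuild the slanted post of the viewing stand

TASK

Put the three metal rings back on the slanted post of the small viewing stand: first the wide flange with its hub upward, then the plain spacer ring, then the slim tall sleeve, each lowered all the way down so that it sits flush on what is below it. Guide each one down gently rather than letting it drop down the post, and leave the jar, the sample cell, the lens and the spanner where they are.

Things in the scene. Friction and masses are not known exactly. Their poses are not given: they have to be found in the camera images.
- post: bare steel locating post of the fixed viewing stand, 22 mm diameter, leaning 30 degrees from vertical, top roughly towards the robot. Origin: centre of the round seat (64 mm diameter, 12 mm thick, square to the post) at its foot, 85 mm above the bench. z: up along the post; y: level. It stands 78 mm out of the seat: 70 mm straight, then an 8 mm cone to an 8 mm wide tip
- stand: the fixed viewing stand that carries post and viewer: aluminium base plate 190 x 160 x 15 mm, seen from its origin (on the bench) reaching x -75 to 115 mm, y -80 to 80 mm. z is up; the post leans towards its -x; the seat's centre is at x 10 mm, y 0
- viewer (a point): middle of the stand's black viewing barrel, an obstacle: level cylinder 130 mm long (36 to 46 mm diameter) along the stand's y, 250 mm above the bench, 65 mm beyond the seat's centre in the stand's +x. Its steel column (24 mm diameter, 272 mm high) stands at x 90, y 58 mm in the stand's frame, with a clamp block 36 x 50 x 50 mm where they meet
- home1 (a point): point on the post's axis, 14 mm above the seat: where the flange's centre lies when it is home. Axes as post
- home2 (a point): point on the post's axis, 40 mm above the seat: where the spacer's centre lies when it is home
- home3 (a point): point on the post's axis, 70 mm above the seat: where the sleeve's centre lies when it is home (it then covers the post's tip and stands 10 mm past it)
- flange_mid (a point): centre (half-way up, on the axis) of the loose aluminium flange: a disc 90 mm diameter and 10 mm thick with a hub 50 mm diameter and 18 mm tall on top, 28 mm high in all, through bore 25 mm, about 220 g. z is the bore's axis, towards the hub end. Starts flat on the bench, hub up
- spacer_mid (a point): centre (half-way up, on the axis) of the loose plain aluminium spacer ring: 60 mm outside diameter, 24 mm high, bore 25 mm, about 160 g. z is the bore's axis. Starts flat on the bench
- sleeve_mid (a point): centre (half-way up, on the axis) of the loose slim aluminium sleeve: 44 mm outside diameter, 36 mm high, bore 25 mm, about 110 g. z is the bore's axis. Starts upright on the bench
- jar_mid (a point): centre of a bystander: amber glass jar with black cap, 68 mm diameter, 85 mm high, standing on the bench
- cell_mid (a point): centre of a bystander: black sample cell block 60 x 60 x 50 mm with two thin metal jaws on top, 68 mm high in all
- lens_mid (a point): centre of a bystander: black lens barrel 56 mm diameter, 70 mm high, standing on the bench, glass at the top
- spanner_grip (a point): handle of a bystander: steel spanner 150 mm long lying flat on the bench in front of the stand, under 20 mm high. x is its length
Mind the look-alikes: they are no part of the job. What is shaped like the part that bears spacer_mid but black or blue is not meant.

How it is judged:
On the way, in this order (a step that is already met when the one before it is completed fails the run):
1. the flange is fully home on the seat, hub up (distance between flange_mid and home1 below 0.0045 m and angle between the z axis of flange_mid and the z axis of post, either way round below 0.06 rad and angle between flange_mid's own z axis and vertical below 0.8 rad), for 0.2 s.
2. the spacer is fully home on the flange (distance between flange_mid and home1 below 0.0045 m and angle between the z axis of each of flange_mid, spacer_mid and the z axis of post, either way round below 0.06 rad and distance between spacer_mid and home2 below 0.0045 m), for 0.2 s.
3. the sleeve is fully home on the spacer (all of step 2 and distance between sleeve_mid and home3 below 0.0045 m and angle between the z axis of sleeve_mid and the z axis of post, either way round below 0.06 rad), for 0.2 s.
At the end, for the whole second after the job is handed in: Flange (hub up), spacer and sleeve are on the post in that order from the seat up, each with its centre within 4.5 mm of its home point and its bore within 0.06 rad of the post's axis, released and at rest; jar, sample cell, lens and spanner within 30 mm of where they were (all of step 3 and angle between flange_mid's own z axis and vertical below 0.8 rad and linear speed of each of flange, spacer, sleeve below 0.02 m/s); the robot touches nothing.
It fails at once if the flange falls or is rammed down the post (over 0.4 m/s while threaded on it) (distance between flange_mid and home1 below 0.045 m and linear speed of flange above 0.4 m/s).
It fails at once if the spacer falls or is rammed down the post (over 0.4 m/s while threaded on it) (distance between spacer_mid and home2 below 0.045 m and linear speed of spacer above 0.4 m/s).
It fails at once if the sleeve falls or is rammed down the post (over 0.4 m/s while threaded on it) (distance between sleeve_mid and home3 below 0.022 m and linear speed of sleeve above 0.4 m/s).
It fails at once if the jar, the sample cell, the lens or the spanner is moved more than 30 mm (distance of any of jar_mid, cell_mid, lens_mid, spanner_grip from where it was at the start of the episode above 0.03 m).
It also fails if it takes over 72 s, if anything falls off the work surface, if the arm or the gripper's body presses on something with over 40 N, if the wrist force passes 120 N, or if a joint passes its speed limit or range.

ROBOT

A 7-joint arm with a two-finger parallel gripper is mounted at the origin on the work surface. World frame = base frame: x ahead of the robot, y to its left, z up, the work surface at z = 0. Lengths are in m, angles in rad, forces in N, time in s.
With the tool pointing down it reaches from about 0.4 to 0.85 m from the base axis. Payload 10.4 kg.
Tool frame: the origin (TCP) lies at the very end of the fingers, on their centre line; the grasp point (between the pads) lies 19 mm behind it (robot.tcp_to_grasp is the distance from the TCP to the grasp point, in m); z points along the fingers, y is the line along which they close (so a half turn about z gives the same grasp; the last joint's range is limited). The gripper opens to 85 mm and grips with 20 to 120 N. Pads are 22 mm wide; open, the fingers measure 114 mm over their backs; the gripper's body (76 mm by 85 mm) begins 54 mm behind the grasp point. The pads swing forward as they close: fully open they stand 13 mm farther back than shut.
Start: joints at [1.301, 0.332, -0.065, 1.46, 0.022, 1.35, -0.088], TCP at [0.153, -0.606, 0.231] pointing down, gripper open.
Joint ranges: [-2.6, 2.6], [-0.5, 2.12], [-1.47, 1.34], [0.16, 2.42], [-1.27, 4.41], [0.06, 2.06], [-2.6, 2.6]. Speed limits (rad/s): [2.22, 2.22, 2.79, 2.79, 3.14, 3.14, 3.14].

INTERFACE

Orientations are given as a unit quaternion [w, x, y, z].
In Python, from workcell import sensors, cams, job, robot gives the robot as it stands.
- The arm moves only by the shell command python3 -m pendant 'ROWS' [FORCE]. ROWS is JSON, a list of rows, each an object of numbers: "wx", "wy", "wz": the turn, a rotation vector about the tool's x, y, z in degrees; "x", "y", "z": the shift along the tool's x, y, z in m; "claw": the opening, from 0 (shut) to 1 (fully open). A call has exactly 10 rows; each row shifts and turns the commanded pose from where the row before left it, along the tool's axes as they then stand; what a row does not reach is not made up. A row lasts 1/12 s, in which the tool goes at most 41.7 mm and 7.16 degrees, less where a joint would pass 70% of its speed; a pose out of reach is approached as far as the arm can. A call with a gripper value outside its range is refused whole. The fingers move at their own pace and stop on an object; FORCE is the grip in N (left out, the last holds). Time passes only in rows, so rows that do not move let the fingers close, or fill a call up. It gives the time, the measured TCP pose, the force, the opening and the grip force at its end, in the units of the state.
- sensors.observe(): the state, without advancing time (a new reading comes with each control period).
- cams.grab_frame(name): name is "scene" or "top" or "wrist"; returns a dict with "img" (480x640x3 uint8, red, green, blue), "fx", "fy", "cx", "cy" (pixels), "eye" and "rotation" of the camera in the world; the wrist camera has in their place "tool_from_camera" (4x4, takes a point from camera to tool coordinates, whose origin is the TCP and whose axes are the flange's). Camera axes: x right, y down, z forward; pixel columns grow to the right and rows downward; lengths in m; the calibration is good to about 2 mm. A picture is of the moment at which its call begins: read the wrist's pose just before it. There is no depth.
- job.hand_in(): hands the job in; it is judged then, once.
The state is a dict: "t": time; "q": joint angles; "qvel": joint speeds; "joint_efforts": joint torques, N m; "tcp_pos": TCP position; "tool_rot": TCP orientation; "force": force on the tool from outside, world axes, zero at the start; "ft_torque": the same for the moment, N m; "grip_width": finger opening in m; "grip_force": force on a finger pad.
Only numpy, scipy, OpenCV 4.12 (cv2) and the standard library are available. Lean on these libraries where they do the work, as an engineer would, in place of code of your own. Each camera call takes 0.05 s, during which the arm holds its last target. There are 200 camera calls.

## Working session

There is one attempt and no reset: what is moved stays moved. The work goes in short steps, Python scripts to look and compute and a shell command to move; the robot and the scene stay as the last step left them, time stands still between calls to the robot, and variables do not carry over. Pictures are saved under pics/ and viewed, at most 10 in all, crops included, and the job is handed in when it is done.

```bash
ls; mkdir -p pics
python3 - <<'E'
from workcell import sensors,cams,job,robot
import cv2,numpy as np
s=sensors.observe(); print({k:np.round(v,3) for k,v in s.items()})
for n in ("scene","top"):
    f=cams.grab_frame(n); cv2.imwrite(f"pics/{n}0.png",f["img"][:,:,::-1]); print(n,f["fx"],f["fy"],f["cx"],f["cy"],np.round(f["eye"],4),np.round(f["rotation"],4).tolist())
f=cams.grab_frame("wrist");print(f["fx"],f["tool_from_camera"])
E
```

```text
pics
{'t': np.float64(0.0), 'q': array([ 1.301,  0.333, -0.065,  1.461,  0.022,  1.35 , -0.089]), 'qvel': array([-0.001, -0.002,  0.   ,  0.002, -0.001, -0.   , -0.001]), 'joint_efforts': array([ 1.0000e-03, -6.2544e+01,  4.9000e-02, -3.9159e+01,  1.6000e-02,
        1.0000e-02, -0.0000e+00]), 'tcp_pos': array([ 0.153, -0.606,  0.23 ]), 'tool_rot': array([-0.001,  0.992,  0.123, -0.   ]), 'force': array([ 0.629,  0.077, -1.018]), 'ft_torque': array([ 0.064, -0.009,  0.027]), 'grip_force': np.float64(0.0), 'grip_width': np.float64(0.085)}
scene 542.4370033039058 542.4370033039058 314.44800711997175 247.01442390390275 [ 1.038  -0.3051  1.105 ] [-0.2348, 0.8302, 0.4879, -0.1325]
top 437.7262345689687 437.7262345689687 315.82816780163057 239.0983857096435 [ 0.3443 -0.0077  1.1976] [0.0715, -0.6962, 0.7112, -0.0666]
404.93083792481735 [[ 5.29732332e-04 -9.51872259e-01 -3.06494572e-01  7.92748856e-02]
 [ 9.99999727e-01  3.46454946e-04  6.52381329e-04  1.31169888e-03]
 [-5.14797129e-04 -3.06494834e-01  9.51872183e-01 -1.42713078e-01]
 [ 0.00000000e+00  0.00000000e+00  0.00000000e+00  1.00000000e+00]]
```

View pics/scene0.png

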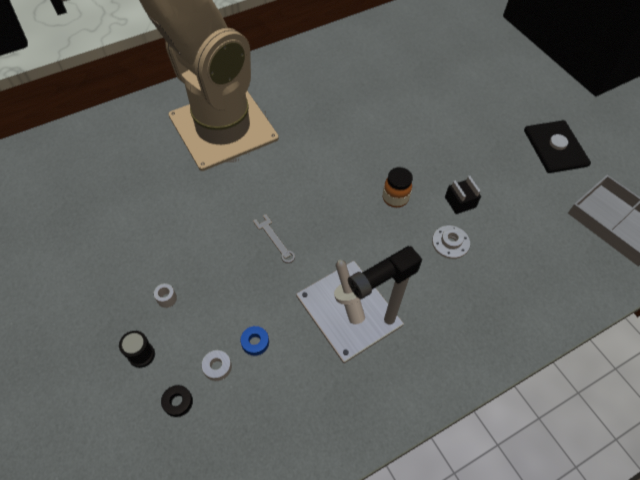

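View pics/top0.png

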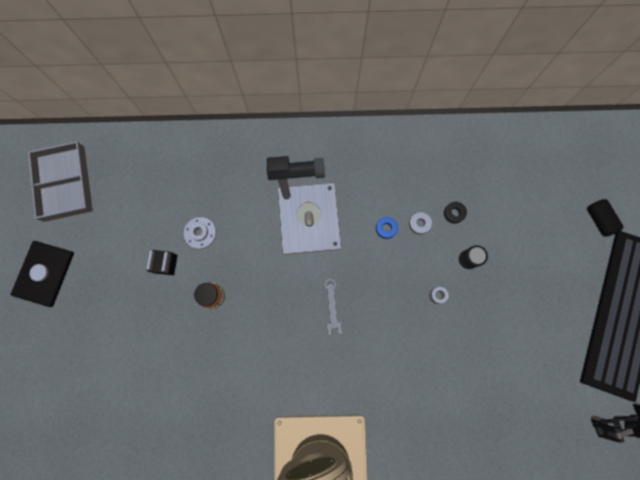

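The scene shows the flange at scene (451,241) / top (199,232) and the sleeve at scene (165,294) / top (440,295). Three rings are shaped like the spacer: blue at scene (255,340), silver at (216,364) and black at (177,400). Silver is the plain aluminium one, so that is the spacer. The stand's plate is at scene (350,310), with the post tip near (342,265).

Next I'll rectify both pictures onto the right planes and measure.

```bash
cat > h.py <<'E'
import numpy as np,cv2
from scipy.spatial.transform import Rotation as R
from workcell import sensors,cams,job,robot
def rot(q): return R.from_quat(q,scalar_first=True).as_matrix()
def cam(n):
    s=sensors.observe(); f=cams.grab_frame(n)
    K=np.array([[f["fx"],0,f["cx"]],[0,f["fy"],f["cy"]],[0,0,1]])
    if n=="wrist":
        T=np.eye(4);T[:3,:3]=rot(s["tool_rot"]);T[:3,3]=s["tcp_pos"];T=T@f["tool_from_camera"];Rw,e=T[:3,:3],T[:3,3]
    else: Rw,e=rot(f["rotation"]),np.array(f["eye"])
    return f["img"],K@np.c_[Rw.T,-Rw.T@e]
def proj(P,X):
    x=P@np.append(X,1); return x[:2]/x[2]
def onplane(P,uv,z):
    A=P[:,:2]; b=P[:,2]*z+P[:,3]
    w=np.linalg.solve(np.c_[A,b],[*uv,1]); return w[:2]/w[2]
def warp(img,P,x0,y0,w,h,z,s=2000.):
    # rectified patch: row -> -x, col -> -y (robot's-eye view), s px/m ; centre x0,y0
    A=np.c_[P[:,0],P[:,1],P[:,2]*z+P[:,3]]
    M=np.array([[0,-1/s,x0+h/2/s],[-1/s,0,y0+w/2/s],[0,0,1.]])
    return cv2.warpPerspective(img,A@M,(w,h),flags=cv2.WARP_INVERSE_MAP|cv2.INTER_CUBIC)
def tri(Ps,uvs):
    X=cv2.triangulatePoints(Ps[0],Ps[1],np.array(uvs[0],float),np.array(uvs[1],float))[:,0]; return X[:3]/X[3]
E
python3 - <<'E'
from h import *
I,P={}, {}
for n in("scene","top"): I[n],P[n]=cam(n)
np.save("P.npy",np.array([P["scene"],P["top"]]))
for nm,a,b in [("flange",(451,241),(199,232)),("spacer",(216,364),(420,223)),("sleeve",(165,294),(440,295)),("blue",(255,340),(387,228)),("tip",(342,265),(308,225)),("viewmid",(385,273),(298,168)),("jar",(400,175),(207,294)),("cell",(463,195),(161,262)),("lens",(134,343),(477,256))]:
    X=tri((P["scene"],P["top"]),(a,b)); print(nm,X.round(3))
rows=[]
for n in("scene","top"):
    r=[]
    for (a,z) in (((451,241),.028),((216,364),.024),((165,294),.036)):
        c=onplane(P["scene"],a,z); r.append(warp(I[n],P[n],*np.round(c,2),260,260,z))
        if n=="scene":print(np.round(c,2))
    rows.append(np.hstack(r))
cv2.imwrite("pics/rect.png",np.vstack(rows)[:,:,::-1])
r=[warp(I[n],P[n],.63,0.01,400,560,.015,1600) for n in("scene","top")]
cv2.imwrite("pics/stand.png",np.hstack(r)[:,:,::-1])
E
```

```text
flange [0.606 0.322 0.012]
spacer [ 0.616 -0.29   0.02 ]
sleeve [ 0.418 -0.325  0.03 ]
blue [ 0.606 -0.198  0.016]
tip [0.592 0.018 0.134]
viewmid [0.698 0.037 0.253]
jar [0.43  0.277 0.094]
cell [0.521 0.416 0.033]
lens [ 0.514 -0.418  0.069]
[0.61 0.31]
[ 0.62 -0.29]
[ 0.42 -0.32]
```

View pics/rect.png

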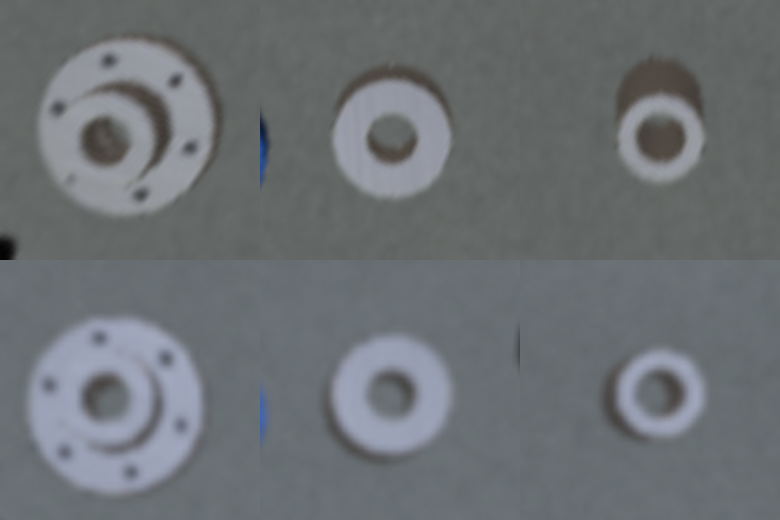

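View pics/stand.png

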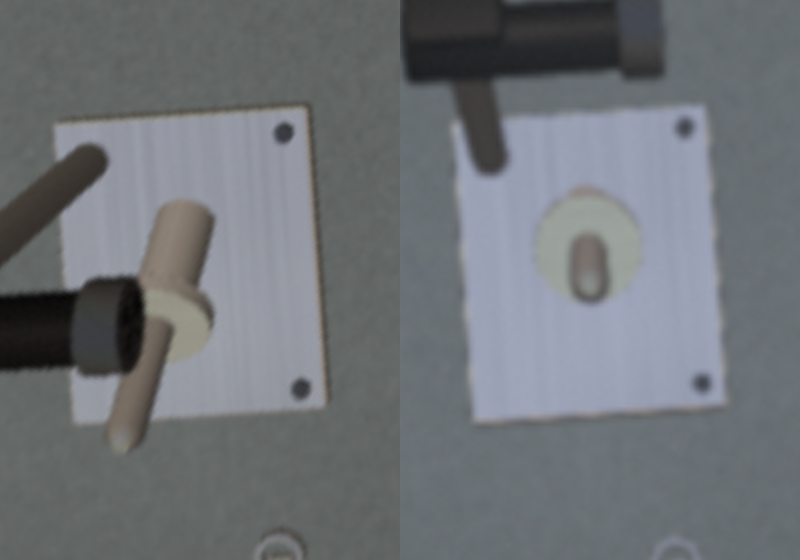

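The silver ring at (391,395) in the rectified crop is a plain metal spacer, so it is confirmed; blue is at its left edge. The sizes match 90, 60 and 44 mm. The estimates:

| Item | Estimate |
|---|---|
| Flange | (.606, .3225) |
| Spacer | (.6165, -.291) |
| Sleeve | (.417, -.325) |
| Plate centre | (.6406, .0158) |
| Plate yaw | 4° |
| Seat centre | (.6306, .0152, .085) |

I'll check the post model with an overlay and plan the first move.

```bash
cat >> h.py <<'E'
YAW=np.radians(4.0); SEAT=np.array([.6306,.0152,.085])
def toolR(yaw,tilt):
    x=np.array([np.cos(yaw),np.sin(yaw),0]);z=np.array([0,0,-1.])
    return np.c_[x,np.cross(z,x),z]@R.from_euler('y',tilt,degrees=True).as_matrix()
PZ=-toolR(YAW,30)[:,2]
def plan(pos,tilt=0,yaw=YAW,p0=None,R0=None):
    s=sensors.observe(); R0=rot(s["tool_rot"]) if R0 is None else R0; p0=s["tcp_pos"] if p0 is None else np.array(p0)
    R1=toolR(yaw,tilt); w=np.degrees(R.from_matrix(R0.T@R1).as_rotvec())
    print("t",round(float(s["t"]),2),"turn",w.round(2),"then shift(new axes) mm",(R1.T@(np.array(pos)-p0)*1e3).round(1),"f",s["force"].round(1),"w",round(float(s["grip_width"]),4))
    return R1
E
python3 - <<'E'
from h import *
out=[]
for n,c in(("scene",(350,300)),("top",(309,215))):
    img,P=cam(n); s=5; x0,y0=c[0]-40,c[1]-50
    im=cv2.resize(img[y0:y0+100,x0:x0+80],None,fx=s,fy=s,interpolation=cv2.INTER_CUBIC).copy()
    L=toolR(YAW,30)
    def circ(h,r,col):
        a=np.linspace(0,2*np.pi,60); pts=[(proj(P,SEAT+h*PZ+r*(np.cos(t)*L[:,0]+np.sin(t)*L[:,1]))-[x0,y0]+.5)*s for t in a]
        cv2.polylines(im,[np.int32(np.round(pts))],True,col,1)
    circ(0,.032,(255,0,0));circ(.07,.011,(0,255,0));circ(.078,.004,(0,0,255)); circ(0,.011,(255,0,255))
    out.append(im)
cv2.imwrite("pics/ov.png",np.hstack(out)[:,:,::-1])
A=plan([.45,-.25,.28]); plan([.48,.15,.28],p0=[.45,-.25,.28]); plan([.606,.3225,.12],p0=[.48,.15,.28])
E
```

```text
t 0.35 turn [-0.02  0.   10.14] then shift(new axes) mm [ 321.4 -334.4  -48.9] f [-0.4 -0.  -0.3] w 0.0855
t 0.35 turn [-0.02  0.   10.14] then shift(new axes) mm [  57.8 -396.9    0. ] f [-0.4 -0.  -0.3] w 0.0855
t 0.35 turn [-0.02  0.   10.14] then shift(new axes) mm [ 137.7 -163.3  160. ] f [-0.4 -0.  -0.3] w 0.0855
```

View pics/ov.png

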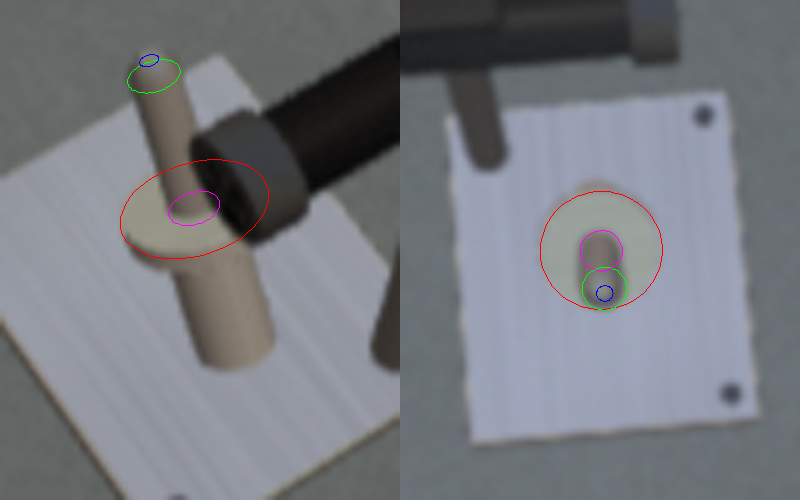

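The overlay fits to about 2–3 mm: the real tip at (152,48) sits slightly above the model's (149,60). On the way to the flange I'll refine the post with two wrist views.

```bash
python3 -m pendant '[{"wz":5.07},{"wz":5.07},{"x":0.0228,"y":-0.0326,"z":-0.0044},{"x":0.0228,"y":-0.0326,"z":-0.0044},{"x":0.0228,"y":-0.0326,"z":-0.0044},{"x":0.0228,"y":-0.0326,"z":-0.0044},{"x":0.0228,"y":-0.0326,"z":-0.0044},{"x":0.0228,"y":-0.0326,"z":-0.0044},{"x":0.0228,"y":-0.0326,"z":-0.0044},{"x":0.0228,"y":-0.0326,"z":-0.0044}]'
python3 -m pendant '[{"x":0.0228,"y":-0.0326,"z":-0.0044},{"x":0.0228,"y":-0.0326,"z":-0.0044},{"x":0.0228,"y":-0.0326,"z":-0.0044},{"x":0.0228,"y":-0.0326,"z":-0.0044},{"x":0.0228,"y":-0.0326,"z":-0.0044},{"x":0.0228,"y":-0.0326,"z":-0.0044},{"x":0.0228,"y":-0.0326,"z":-0.0044},{"x":0.0228,"y":-0.0326,"z":-0.0044},{},{}]'
python3 - <<'E'
from h import *
img,P=cam("wrist"); np.savez("w1.npz",img=img,P=P); plan([.48,.11,.3])
E
python3 -m pendant '[{"y":-0.034},{"y":-0.034},{"y":-0.034},{"y":-0.034},{"y":-0.034},{},{},{},{},{}]'
python3 - <<'E'
from h import *
img,P=cam("wrist"); np.savez("w2.npz",img=img,P=P); plan([.606,.3225,.12])
out=[]
for k in(1,2):
    d=np.load(f"w{k}.npz"); c=proj(d["P"],SEAT+.05*PZ); x0,y0=np.int32(c-[100,110]).clip(0); print(k,x0,y0)
    im=d["img"][y0:y0+300,x0:x0+200].copy()
    out.append(cv2.resize(im,(400,600)))
cv2.imwrite("pics/wr.png",np.hstack(out)[:,:,::-1])
E
```

```text
t 0.4 turn [-0.    0.   10.14] then shift(new axes) mm [ 376.5 -691.5  -68.8] f [-0.   0.7  0.3] w 0.0855
t 0.45 turn [-0.   -0.   10.14] then shift(new axes) mm [ 517.  -894.7  111.3] f [-0.4  0.7  0.9] w 0.0857
1 0 0
2 0 0schema error: expected keys wx, wy, wz, x, y, z, claw
schema error: expected keys wx, wy, wz, x, y, z, claw
schema error: expected keys wx, wy, wz, x, y, z, claw
```

View pics/wr.png

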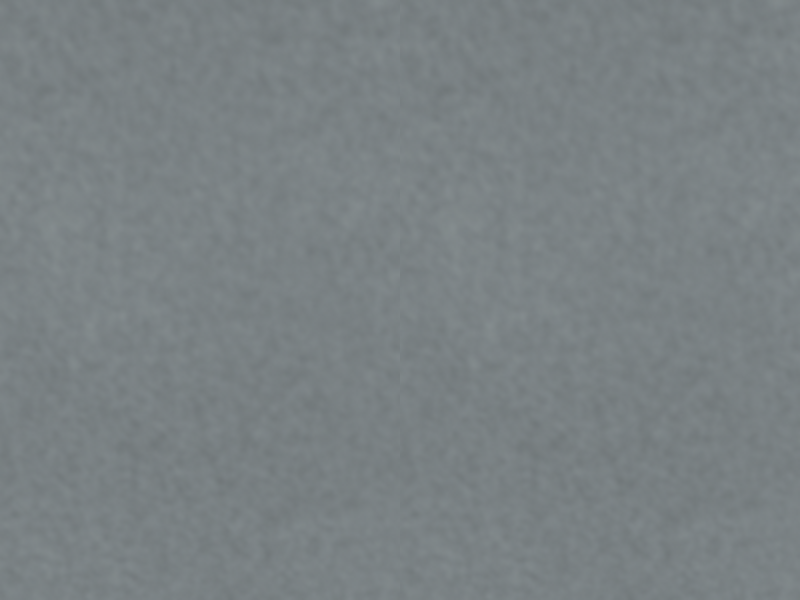

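That picture shows only bare bench, because the moves were refused: every row needs all seven keys.

```bash
python3 -m pendant '[{"wx":0,"wy":0,"wz":5.07,"x":0,"y":0,"z":0,"claw":1},{"wx":0,"wy":0,"wz":5.07,"x":0,"y":0,"z":0,"claw":1},{"wx":0,"wy":0,"wz":0,"x":0.0228,"y":-0.0326,"z":-0.0044,"claw":1},{"wx":0,"wy":0,"wz":0,"x":0.0228,"y":-0.0326,"z":-0.0044,"claw":1},{"wx":0,"wy":0,"wz":0,"x":0.0228,"y":-0.0326,"z":-0.0044,"claw":1},{"wx":0,"wy":0,"wz":0,"x":0.0228,"y":-0.0326,"z":-0.0044,"claw":1},{"wx":0,"wy":0,"wz":0,"x":0.0228,"y":-0.0326,"z":-0.0044,"claw":1},{"wx":0,"wy":0,"wz":0,"x":0.0228,"y":-0.0326,"z":-0.0044,"claw":1},{"wx":0,"wy":0,"wz":0,"x":0.0228,"y":-0.0326,"z":-0.0044,"claw":1},{"wx":0,"wy":0,"wz":0,"x":0.0228,"y":-0.0326,"z":-0.0044,"claw":1}]'
python3 -m pendant '[{"wx":0,"wy":0,"wz":0,"x":0.0228,"y":-0.0326,"z":-0.0044,"claw":1},{"wx":0,"wy":0,"wz":0,"x":0.0228,"y":-0.0326,"z":-0.0044,"claw":1},{"wx":0,"wy":0,"wz":0,"x":0.0228,"y":-0.0326,"z":-0.0044,"claw":1},{"wx":0,"wy":0,"wz":0,"x":0.0228,"y":-0.0326,"z":-0.0044,"claw":1},{"wx":0,"wy":0,"wz":0,"x":0.0228,"y":-0.0326,"z":-0.0044,"claw":1},{"wx":0,"wy":0,"wz":0,"x":0.0228,"y":-0.0326,"z":-0.0044,"claw":1},{"wx":0,"wy":0,"wz":0,"x":0.0228,"y":-0.0326,"z":-0.0044,"claw":1},{"wx":0,"wy":0,"wz":0,"x":0.0228,"y":-0.0326,"z":-0.0044,"claw":1},{"wx":0,"wy":0,"wz":0,"x":0,"y":0,"z":0,"claw":1},{"wx":0,"wy":0,"wz":0,"x":0,"y":0,"z":0,"claw":1}]'
python3 - <<'E'
from h import *
img,P=cam("wrist"); np.savez("w1.npz",img=img,P=P); plan([.48,.11,.3]); print(proj(P,SEAT),proj(P,SEAT+.078*PZ))
E
```

```text
t: 1.28
tcp_pos: [0.3171, -0.3314, 0.267]
tool_rot: [0.0, 0.999, 0.035, 0.0]
force: [1.2, -0.8, 0.3]
grip_width: 0.0853
grip_force: 0.0
t: 2.12
tcp_pos: [0.481, -0.058, 0.302]
tool_rot: [-0.0, 0.999, 0.037, 0.0]
force: [-0.9, -0.6, 0.4]
grip_width: 0.0858
grip_force: 0.0
t 2.17 turn [0.01 0.01 0.09] then shift(new axes) mm [  11.6 -169.5    1.7] f [-0.3 -0.5  0.3] w 0.0854
[235.97026856   5.54841513] [220.01180539  47.98786895]
```

```bash
python3 -m pendant '[{"wx":0,"wy":0,"wz":0,"x":0.011,"y":-0.034,"z":0,"claw":1},{"wx":0,"wy":0,"wz":0,"x":0.011,"y":-0.034,"z":0,"claw":1},{"wx":0,"wy":0,"wz":0,"x":0.011,"y":-0.034,"z":0,"claw":1},{"wx":0,"wy":0,"wz":0,"x":0.011,"y":-0.034,"z":0,"claw":1},{"wx":0,"wy":0,"wz":0,"x":0.011,"y":-0.034,"z":0,"claw":1},{"wx":0,"wy":0,"wz":0,"x":0,"y":0,"z":0,"claw":1},{"wx":0,"wy":0,"wz":0,"x":0,"y":0,"z":0,"claw":1},{"wx":0,"wy":0,"wz":0,"x":0,"y":0,"z":0,"claw":1},{"wx":0,"wy":0,"wz":0,"x":0,"y":0,"z":0,"claw":1},{"wx":0,"wy":0,"wz":0,"x":0,"y":0,"z":0,"claw":1}]'
python3 - <<'E'
from h import *
img,P=cam("wrist"); np.savez("w2.npz",img=img,P=P); plan([.606,.3225,.12])
out=[]; L=toolR(YAW,30)
for k in(1,2):
    d=np.load(f"w{k}.npz"); P=d["P"]; c=proj(P,SEAT+.05*PZ); x0,y0=np.int32(c-[65,75]).clip(0); print(k,x0,y0,proj(P,SEAT+.078*PZ))
    im=cv2.resize(d["img"][y0:y0+190,x0:x0+130],(390,570),interpolation=cv2.INTER_CUBIC).copy()
    for h,r in((0,.032),(.07,.011),(.078,.004)):
        pts=[(proj(P,SEAT+h*PZ+r*(np.cos(t)*L[:,0]+np.sin(t)*L[:,1]))-[x0,y0]+.5)*3 for t in np.linspace(0,2*np.pi,60)]
        cv2.polylines(im,[np.int32(np.round(pts))],True,(255,0,0),1)
    out.append(im)
cv2.imwrite("pics/wr2.png",np.hstack(out)[:,:,::-1])
E
```

```text
t: 3.0
tcp_pos: [0.5234, 0.1112, 0.3017]
tool_rot: [0.0, 0.999, 0.033, 0.0]
force: [0.4, 0.1, 0.4]
grip_width: 0.0856
grip_force: 0.0
t 3.05 turn [ 0.04 -0.01 -0.15] then shift(new axes) mm [  97.2 -204.7  181.8] f [ 0.1 -0.2 -0.5] w 0.0852
1 161 0 [220.01180539  47.98786895]
2 386 36 [461.03789685 132.5116146 ]
```

View pics/wr2.png

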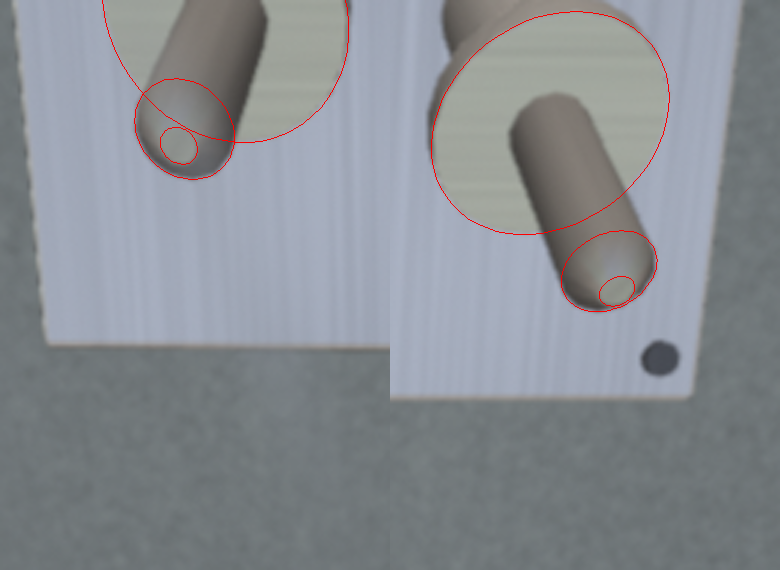

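The model circles lie on the real seat and tip within about 1 mm in both wrist views, so the post pose is good. Next, the flange.

```bash
python3 -m pendant '[{"wx":0,"wy":0,"wz":0,"x":0.0162,"y":-0.0341,"z":0.012,"claw":1},{"wx":0,"wy":0,"wz":0,"x":0.0162,"y":-0.0341,"z":0.012,"claw":1},{"wx":0,"wy":0,"wz":0,"x":0.0162,"y":-0.0341,"z":0.012,"claw":1},{"wx":0,"wy":0,"wz":0,"x":0.0162,"y":-0.0341,"z":0.012,"claw":1},{"wx":0,"wy":0,"wz":0,"x":0.0162,"y":-0.0341,"z":0.012,"claw":1},{"wx":0,"wy":0,"wz":0,"x":0.0162,"y":-0.0341,"z":0.012,"claw":1},{"wx":0,"wy":0,"wz":0,"x":0,"y":0,"z":0.0275,"claw":1},{"wx":0,"wy":0,"wz":0,"x":0,"y":0,"z":0.0275,"claw":1},{"wx":0,"wy":0,"wz":0,"x":0,"y":0,"z":0.0275,"claw":1},{"wx":0,"wy":0,"wz":0,"x":0,"y":0,"z":0.0275,"claw":1}]'
cat >> h.py <<'E'
def ring(z,r,x0,y0,img=None,P=None):
    if img is None: img,P=cam("wrist")
    g=cv2.cvtColor(warp(img,P,x0,y0,320,320,z),cv2.COLOR_RGB2GRAY); g=cv2.GaussianBlur(g,(5,5),1)
    c=cv2.HoughCircles(g,cv2.HOUGH_GRADIENT_ALT,1.0,20,param1=150,param2=.6,minRadius=int(r*2000-4),maxRadius=int(r*2000+4))
    if c is None: print("none",z,r);return img,P
    for u,v,rr in c[0][:3]: print("z",z,"r",rr/2,"xy",round(x0+(160-v)/2000,4),round(y0+(160-u)/2000,4))
    return img,P
E
python3 - <<'E'
from h import *
i,P=ring(.028,.025,.606,.3225); ring(.010,.045,.606,.3225,i,P); ring(.028,.0125,.606,.3225,i,P); plan([.606,.3225,.012])
cv2.imwrite("pics/fl.png",np.hstack([i[:,:,::-1][:,160:480]]+[cv2.resize(warp(i,P,.606,.3225,320,320,z),(400,400))[:,:,::-1] if 0 else cv2.copyMakeBorder(warp(i,P,.606,.3225,320,320,z),0,160,0,0,cv2.BORDER_CONSTANT)[:,:,::-1] for z in(.028,)]))
E
```

```text
t: 3.88
tcp_pos: [0.6063, 0.3232, 0.1182]
tool_rot: [0.0, 0.999, 0.034, 0.0]
force: [0.6, 0.0, 0.2]
grip_width: 0.0851
grip_force: 0.0
z 0.028 r 25.11443 xy 0.6075 0.323
z 0.01 r 44.63101 xy 0.6075 0.3215
z 0.028 r 12.769688 xy 0.607 0.322
t 3.93 turn [ 0.23  0.37 -0.05] then shift(new axes) mm [  1.9  -1.2 100. ] f [-2.1 -0.6 -4.5] w 0.0854
```

```bash
python3 -m pendant '[{"wx":0,"wy":0,"wz":0,"x":0,"y":0,"z":0.025,"claw":1},{"wx":0,"wy":0,"wz":0,"x":0,"y":0,"z":0.025,"claw":1},{"wx":0,"wy":0,"wz":0,"x":0,"y":0,"z":0.025,"claw":1},{"wx":0,"wy":0,"wz":0,"x":0,"y":0,"z":0.012,"claw":1},{"wx":0,"wy":0,"wz":0,"x":0,"y":0,"z":0,"claw":1},{"wx":0,"wy":0,"wz":0,"x":0,"y":0,"z":0,"claw":1},{"wx":0,"wy":0,"wz":0,"x":0,"y":0,"z":0,"claw":1},{"wx":0,"wy":0,"wz":0,"x":0,"y":0,"z":0,"claw":1},{"wx":0,"wy":0,"wz":0,"x":0,"y":0,"z":0,"claw":1},{"wx":0,"wy":0,"wz":0,"x":0,"y":0,"z":0,"claw":1}]'
python3 - <<'E'
from h import *
i,P=ring(.028,.025,.606,.3225); plan([.6073,.3222,.011]); cams.grab_frame("wrist");  plan([.6073,.3222,.011])
E
```

```text
t: 4.77
tcp_pos: [0.6064, 0.3242, 0.0337]
tool_rot: [-0.0, 0.999, 0.035, 0.001]
force: [-0.3, -0.5, 0.0]
grip_width: 0.0853
grip_force: 0.0
z 0.028 r 24.407871 xy 0.6115 0.322
t 4.82 turn [-0.01 -0.05 -0.  ] then shift(new axes) mm [ 0.9  2.  22.4] f [-0.2 -0.  -0.6] w 0.0857
t 4.87 turn [-0.   -0.04 -0.01] then shift(new axes) mm [ 1.   1.9 22.2] f [-0.3 -0.2  0.4] w 0.0854
```

```bash
python3 -m pendant '[{"wx":0,"wy":0,"wz":0,"x":0.0015,"y":0.002,"z":0.011,"claw":1},{"wx":0,"wy":0,"wz":0,"x":0,"y":0,"z":0.011,"claw":1},{"wx":0,"wy":0,"wz":0,"x":0,"y":0,"z":0,"claw":1},{"wx":0,"wy":0,"wz":0,"x":0,"y":0,"z":0,"claw":0},{"wx":0,"wy":0,"wz":0,"x":0,"y":0,"z":0,"claw":0},{"wx":0,"wy":0,"wz":0,"x":0,"y":0,"z":0,"claw":0},{"wx":0,"wy":0,"wz":0,"x":0,"y":0,"z":0,"claw":0},{"wx":0,"wy":0,"wz":0,"x":0,"y":0,"z":0,"claw":0},{"wx":0,"wy":0,"wz":0,"x":0,"y":0,"z":0,"claw":0},{"wx":0,"wy":0,"wz":0,"x":0,"y":0,"z":0,"claw":0}]' 60
python3 - <<'E'
from h import *
i,P=ring(.028,.025,.606,.3225);ring(.028,.0125,.606,.3225,i,P);ring(.010,.045,.606,.3225,i,P); plan([.6073,.3222,.011])
cv2.imwrite("pics/grip1.png",i[:,:,::-1])
E
```

```text
t: 5.7
tcp_pos: [0.6078, 0.3226, 0.0116]
tool_rot: [-0.0, 0.999, 0.035, 0.001]
force: [-0.7, -0.3, 6.2]
grip_width: 0.048
grip_force: 61.7
z 0.028 r 24.31471 xy 0.607 0.321
z 0.028 r 12.804881 xy 0.606 0.3215
z 0.01 r 44.931396 xy 0.607 0.3202
t 5.75 turn [-0.04 -0.07  0.01] then shift(new axes) mm [-0.6  0.3  0.6] f [-1.  -0.1  4.9] w 0.048
```

View pics/grip1.png

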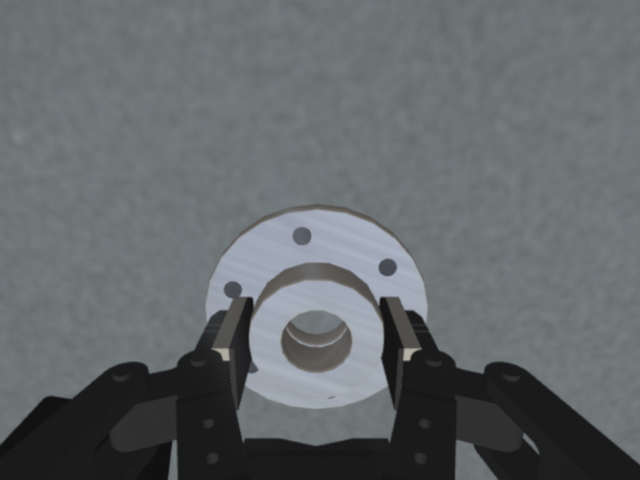

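The flange is gripped on its hub: width 48 mm, hub ring centred between the pads at (316,340). I'll lift it, carry it over and tilt.

```bash
python3 -m pendant '[{"wx":0,"wy":0,"wz":0,"x":0,"y":0,"z":-0.02,"claw":0},{"wx":0,"wy":0,"wz":0,"x":0,"y":0,"z":-0.03,"claw":0},{"wx":0,"wy":0,"wz":0,"x":0,"y":0,"z":-0.04,"claw":0},{"wx":0,"wy":0,"wz":0,"x":0,"y":0,"z":-0.04,"claw":0},{"wx":0,"wy":0,"wz":0,"x":-0.0111,"y":0.0339,"z":-0.0122,"claw":0},{"wx":0,"wy":0,"wz":0,"x":-0.0111,"y":0.0339,"z":-0.0122,"claw":0},{"wx":0,"wy":0,"wz":0,"x":-0.0111,"y":0.0339,"z":-0.0122,"claw":0},{"wx":0,"wy":0,"wz":0,"x":-0.0111,"y":0.0339,"z":-0.0122,"claw":0},{"wx":0,"wy":0,"wz":0,"x":-0.0111,"y":0.0339,"z":-0.0122,"claw":0},{"wx":0,"wy":0,"wz":0,"x":-0.0111,"y":0.0339,"z":-0.0122,"claw":0}]' 80
python3 -m pendant '[{"wx":0,"wy":0,"wz":0,"x":-0.0111,"y":0.0339,"z":-0.0122,"claw":0},{"wx":0,"wy":0,"wz":0,"x":-0.0111,"y":0.0339,"z":-0.0122,"claw":0},{"wx":0,"wy":0,"wz":0,"x":-0.0111,"y":0.0339,"z":-0.0122,"claw":0},{"wx":0,"wy":6,"wz":0,"x":0,"y":0,"z":0,"claw":0},{"wx":0,"wy":6,"wz":0,"x":0,"y":0,"z":0,"claw":0},{"wx":0,"wy":6,"wz":0,"x":0,"y":0,"z":0,"claw":0},{"wx":0,"wy":6,"wz":0,"x":0,"y":0,"z":0,"claw":0},{"wx":0,"wy":6,"wz":0,"x":0,"y":0,"z":0,"claw":0},{"wx":0,"wy":0,"wz":0,"x":0,"y":0,"z":0,"claw":0},{"wx":0,"wy":0,"wz":0,"x":0,"y":0,"z":0,"claw":0}]'
cat >> h.py <<'E'
def over(h,off):  # TCP target for part centre h along post; off = part centre in tool axes
    pos=SEAT+h*PZ-toolR(YAW,30)@np.array(off); return plan(pos,30)
E
python3 - <<'E'
from h import *
over(.122,[-.001,0,-.0024]); over(.014,[-.001,0,-.0024])
# held flange in tool frame: bore at hub top
i,P=cam("wrist"); s=sensors.observe(); T=np.eye(4);T[:3,:3]=rot(s["tool_rot"]);T[:3,3]=s["tcp_pos"]
Pt=P@T@np.diag([1,-1,-1,1])   # tool frame flipped: x, -y, -z (height)
ring(.0164,.025,0,0,i,Pt);ring(.0164,.0125,0,0,i,Pt);ring(-.0016,.045,0,0,i,Pt)
E
```

```text
t: 6.58
tcp_pos: [0.5543, 0.1128, 0.214]
tool_rot: [0.0, 0.999, 0.035, -0.0]
force: [-0.5, -0.4, -1.2]
grip_width: 0.0474
grip_force: 82.8
t: 7.42
tcp_pos: [0.5276, 0.0104, 0.2497]
tool_rot: [-0.008, 0.966, 0.034, 0.257]
force: [0.1, -0.7, -1.7]
grip_width: 0.0471
grip_force: 83.0
t 7.42 turn [0.12 0.16 0.02] then shift(new axes) mm [ 8.   2.4 74.6] f [ 0.1 -0.7 -1.7] w 0.0471
t 7.42 turn [0.12 0.16 0.02] then shift(new axes) mm [  8.    2.4 182.6] f [ 0.1 -0.7 -1.7] w 0.0471
z 0.0164 r 25.19949 xy 0.0015 -0.002
z 0.0164 r 12.72087 xy -0.001 -0.0025
none -0.0016 0.045
```

```bash
python3 -m pendant '[{"wx":0,"wy":0,"wz":0,"x":0.0035,"y":0.001,"z":0.03,"claw":0},{"wx":0,"wy":0,"wz":0,"x":0.0035,"y":0.0005,"z":0.03,"claw":0},{"wx":0,"wy":0,"wz":0,"x":0,"y":0,"z":0.02,"claw":0},{"wx":0,"wy":0,"wz":0,"x":0,"y":0,"z":0.015,"claw":0},{"wx":0,"wy":0,"wz":0,"x":0,"y":0,"z":0.005,"claw":0},{"wx":0,"wy":0,"wz":0,"x":0,"y":0,"z":0.005,"claw":0},{"wx":0,"wy":0,"wz":0,"x":0,"y":0,"z":0.005,"claw":0},{"wx":0,"wy":0,"wz":0,"x":0,"y":0,"z":0.005,"claw":0},{"wx":0,"wy":0,"wz":0,"x":0,"y":0,"z":0,"claw":0},{"wx":0,"wy":0,"wz":0,"x":0,"y":0,"z":0,"claw":0}]'
cat >> h.py <<'E'
def ft():
    s=sensors.observe(); Q=rot(s["tool_rot"]); print("tool f",(Q.T@s["force"]).round(1),"m",(Q.T@s["ft_torque"]).round(2), "tcp above seat (along post, x, y) mm",((s["tcp_pos"]-SEAT)@np.c_[PZ,toolR(YAW,30)[:,:2]]*1e3).round(1),"w",round(float(s["grip_width"]),4),"t",float(s["t"]))
E
python3 - <<'E'
from h import *
ft()
E
```

```text
t: 8.3
tcp_pos: [0.5939, 0.0144, 0.1547]
tool_rot: [-0.01, 0.965, 0.034, 0.258]
force: [-0.8, -0.0, -2.4]
grip_width: 0.0473
grip_force: 83.0
tool f [-1.9 -0.   1.7] m [-0.02 -0.8   0.02] tcp above seat (along post, x, y) mm [78.8  3.1 -1.8] w 0.0473 t 8.3
```

```bash
python3 -m pendant '[{"wx":0,"wy":0,"wz":0,"x":0,"y":0,"z":0.004,"claw":0},{"wx":0,"wy":0,"wz":0,"x":0,"y":0,"z":0.004,"claw":0},{"wx":0,"wy":0,"wz":0,"x":0,"y":0,"z":0.004,"claw":0},{"wx":0,"wy":0,"wz":0,"x":0,"y":0,"z":0.004,"claw":0},{"wx":0,"wy":0,"wz":0,"x":0,"y":0,"z":0,"claw":0},{"wx":0,"wy":0,"wz":0,"x":0,"y":0,"z":0,"claw":0},{"wx":0,"wy":0,"wz":0,"x":0,"y":0,"z":0,"claw":0},{"wx":0,"wy":0,"wz":0,"x":0,"y":0,"z":0,"claw":0},{"wx":0,"wy":0,"wz":0,"x":0,"y":0,"z":0,"claw":0},{"wx":0,"wy":0,"wz":0,"x":0,"y":0,"z":0,"claw":0}]'
python3 - <<'E'
from h import *
ft(); i,P=cam("wrist"); cv2.imwrite("pics/ins.png",i[:,:,::-1])
o=[];ft()
i2,P2=cam("scene"); c=proj(P2,SEAT+.05*PZ).astype(int); cv2.imwrite("pics/ins2.png",np.hstack([cv2.resize(i,(400,300)),cv2.resize(i2[c[1]-60:c[1]+60,c[0]-80:c[0]+80],(400,300))])[:,:,::-1])
E
```

```text
t: 9.13
tcp_pos: [0.6007, 0.0142, 0.1407]
tool_rot: [-0.009, 0.965, 0.034, 0.259]
force: [0.3, 0.0, -2.3]
grip_width: 0.0472
grip_force: 83.0
tool f [-0.9  0.   2.1] m [ 0.03 -0.83 -0.06] tcp above seat (along post, x, y) mm [63.2  2.  -1.1] w 0.0472 t 9.1333
tool f [-0.7  0.7  2.8] m [-0.02 -0.82 -0.04] tcp above seat (along post, x, y) mm [63.2  2.  -1.1] w 0.047 t 9.1833
```

View pics/ins2.png

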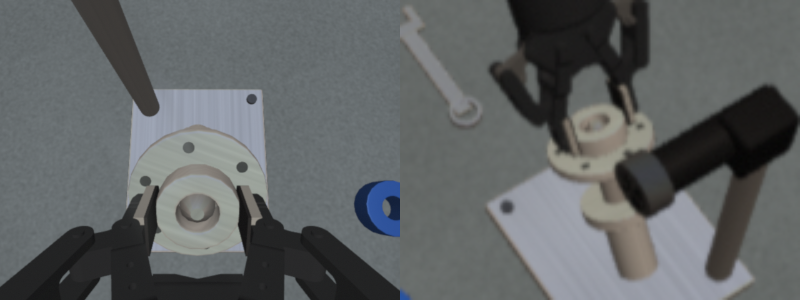

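Both views show the flange threaded: the post tip sits centred in the bore at (197,208), and side forces are small. I'll continue down.

```bash
python3 -m pendant '[{"wx":0,"wy":0,"wz":0,"x":0,"y":0,"z":0.009,"claw":0},{"wx":0,"wy":0,"wz":0,"x":0,"y":0,"z":0.009,"claw":0},{"wx":0,"wy":0,"wz":0,"x":0,"y":0,"z":0.009,"claw":0},{"wx":0,"wy":0,"wz":0,"x":0,"y":0,"z":0.009,"claw":0},{"wx":0,"wy":0,"wz":0,"x":0,"y":0,"z":0.009,"claw":0},{"wx":0,"wy":0,"wz":0,"x":0,"y":0,"z":0.002,"claw":0},{"wx":0,"wy":0,"wz":0,"x":0,"y":0,"z":0.002,"claw":0},{"wx":0,"wy":0,"wz":0,"x":0,"y":0,"z":0,"claw":0},{"wx":0,"wy":0,"wz":0,"x":0,"y":0,"z":0,"claw":0},{"wx":0,"wy":0,"wz":0,"x":0,"y":0,"z":0,"claw":0}]'
python3 -c "
from h import *
ft()"
```

```text
t: 10.07
tcp_pos: [0.6253, 0.0159, 0.0987]
tool_rot: [-0.009, 0.965, 0.034, 0.259]
force: [0.1, -0.4, -3.0]
grip_width: 0.0475
grip_force: 83.0
tool f [-1.4  0.4  2.6] m [-0.04 -0.78  0.04] tcp above seat (along post, x, y) mm [14.5  2.3 -1.1] w 0.0475 t 10.0667
```

```bash
python3 -m pendant '[{"wx":0,"wy":0,"wz":0,"x":0,"y":0,"z":0.001,"claw":0},{"wx":0,"wy":0,"wz":0,"x":0,"y":0,"z":0.001,"claw":0},{"wx":0,"wy":0,"wz":0,"x":0,"y":0,"z":0.001,"claw":0},{"wx":0,"wy":0,"wz":0,"x":0,"y":0,"z":0,"claw":0},{"wx":0,"wy":0,"wz":0,"x":0,"y":0,"z":0,"claw":0},{"wx":0,"wy":0,"wz":0,"x":0,"y":0,"z":0,"claw":0},{"wx":0,"wy":0,"wz":0,"x":0,"y":0,"z":0,"claw":0},{"wx":0,"wy":0,"wz":0,"x":0,"y":0,"z":0,"claw":0},{"wx":0,"wy":0,"wz":0,"x":0,"y":0,"z":0,"claw":0},{"wx":0,"wy":0,"wz":0,"x":0,"y":0,"z":0,"claw":0}]'
python3 -c "
from h import *
ft()"
```

```text
t: 10.9
tcp_pos: [0.6264, 0.0159, 0.0966]
tool_rot: [-0.008, 0.965, 0.034, 0.259]
force: [-23.1, -1.1, 23.0]
grip_width: 0.0471
grip_force: 86.3
tool f [ -8.5  -0.4 -31.5] m [ 0.06 -2.49  0.11] tcp above seat (along post, x, y) mm [12.1  2.2 -1. ] w 0.0471 t 10.9
```

Contact came at the predicted depth, with 33 N axial, so the flange is seated. I'll ease off, open and retreat.

```bash
python3 -m pendant '[{"wx":0,"wy":0,"wz":0,"x":0,"y":0,"z":-0.0006,"claw":0},{"wx":0,"wy":0,"wz":0,"x":0,"y":0,"z":0,"claw":0.8},{"wx":0,"wy":0,"wz":0,"x":0,"y":0,"z":0,"claw":0.8},{"wx":0,"wy":0,"wz":0,"x":0,"y":0,"z":0,"claw":0.8},{"wx":0,"wy":0,"wz":0,"x":0,"y":0,"z":0,"claw":0.8},{"wx":0,"wy":0,"wz":0,"x":0,"y":0,"z":-0.01,"claw":1},{"wx":0,"wy":0,"wz":0,"x":0,"y":0,"z":-0.02,"claw":1},{"wx":0,"wy":0,"wz":0,"x":0,"y":0,"z":-0.035,"claw":1},{"wx":0,"wy":0,"wz":0,"x":0,"y":0,"z":-0.035,"claw":1},{"wx":0,"wy":0,"wz":0,"x":0,"y":0,"z":-0.02,"claw":1}]'
python3 - <<'E'
from h import *
ft(); i,P=cam("wrist"); S=SEAT; L=toolR(YAW,30)
# plane frame: x, -y, along post, origin seat
T=np.eye(4);T[:3,:3]=np.c_[L[:,0],-L[:,1],PZ];T[:3,3]=SEAT; Pt=P@T
ring(.028,.025,0,0,i,Pt);ring(.010,.045,0,0,i,Pt);ring(.070,.011,0,0,i,Pt)
s=sensors.observe();plan([.48,-.05,.25],0);plan([.6165,-.291,.12],0,p0=[.48,-.05,.25])
i,P=cam("scene");cv2.imwrite("pics/s2.png",i[:,:,::-1]);Pt=P@T;ring(.010,.045,0,0,i,Pt);ring(.028,.025,0,0,i,Pt)
E
```

```text
t: 11.73
tcp_pos: [0.5683, 0.0123, 0.1986]
tool_rot: [-0.009, 0.965, 0.034, 0.259]
force: [0.5, -1.5, -0.1]
grip_width: 0.0857
grip_force: 0.0
tool f [0.3 1.5 0.3] m [-0.03 -0.51 -0.01] tcp above seat (along post, x, y) mm [129.6   2.8  -1.5] w 0.0857 t 11.7333
z 0.028 r 24.858168 xy 0.0 -0.0005
z 0.01 r 44.895054 xy 0.0 -0.0005
z 0.07 r 10.940794 xy 0.0 -0.0015
z 0.07 r 10.990361 xy 0.0125 0.0
t 11.78 turn [  0.15 -30.27   0.04] then shift(new axes) mm [-92.8  55.6 -48.4] f [2.6 0.8 2.3] w 0.0854
t 11.78 turn [  0.15 -30.27   0.04] then shift(new axes) mm [119.4 249.9 130. ] f [2.6 0.8 2.3] w 0.0854
none 0.01 0.045
none 0.028 0.025
```

The flange is home: disc and hub circles are centred on the post axis within 0.5 mm at the expected heights. Next, the spacer.

```bash
python3 -m pendant '[{"wx":0,"wy":-6,"wz":0,"x":0,"y":0,"z":-0.01,"claw":1},{"wx":0,"wy":-6,"wz":0,"x":0,"y":0,"z":-0.01,"claw":1},{"wx":0,"wy":-6,"wz":0,"x":0,"y":0,"z":-0.01,"claw":1},{"wx":0,"wy":-6,"wz":0,"x":0,"y":0,"z":-0.01,"claw":1},{"wx":0,"wy":-6,"wz":0,"x":0,"y":0,"z":-0.01,"claw":1},{"wx":0,"wy":0,"wz":0,"x":0.0045,"y":0.034,"z":0,"claw":1},{"wx":0,"wy":0,"wz":0,"x":0.0045,"y":0.034,"z":0,"claw":1},{"wx":0,"wy":0,"wz":0,"x":0.0045,"y":0.034,"z":0,"claw":1},{"wx":0,"wy":0,"wz":0,"x":0.0045,"y":0.034,"z":0,"claw":1},{"wx":0,"wy":0,"wz":0,"x":0.0045,"y":0.034,"z":0.022,"claw":1}]'
python3 -m pendant '[{"wx":0,"wy":0,"wz":0,"x":0.0045,"y":0.034,"z":0.022,"claw":1},{"wx":0,"wy":0,"wz":0,"x":0.0045,"y":0.034,"z":0.022,"claw":1},{"wx":0,"wy":0,"wz":0,"x":0.0045,"y":0.034,"z":0.022,"claw":1},{"wx":0,"wy":0,"wz":0,"x":0.0045,"y":0.034,"z":0.022,"claw":1},{"wx":0,"wy":0,"wz":0,"x":0,"y":0,"z":0.022,"claw":1},{"wx":0,"wy":0,"wz":0,"x":0,"y":0,"z":0,"claw":1},{"wx":0,"wy":0,"wz":0,"x":0,"y":0,"z":0,"claw":1},{"wx":0,"wy":0,"wz":0,"x":0,"y":0,"z":0,"claw":1},{"wx":0,"wy":0,"wz":0,"x":0,"y":0,"z":0,"claw":1},{"wx":0,"wy":0,"wz":0,"x":0,"y":0,"z":0,"claw":1}]'
python3 - <<'E'
from h import *
i,P=ring(.024,.030,.6165,-.291); ring(.024,.0125,.6165,-.291,i,P); plan([.6165,-.291,.004])
E
```

```text
t: 12.67
tcp_pos: [0.5899, -0.1597, 0.2234]
tool_rot: [0.002, 0.999, 0.034, 0.002]
force: [1.4, -0.6, 1.7]
grip_width: 0.0853
grip_force: 0.0
t: 13.5
tcp_pos: [0.6157, -0.2913, 0.1134]
tool_rot: [0.001, 0.999, 0.035, 0.001]
force: [-0.4, 0.6, 0.1]
grip_width: 0.0853
grip_force: 0.0
z 0.024 r 29.790176 xy 0.619 -0.292
z 0.024 r 12.850332 xy 0.6175 -0.291
t 13.55 turn [ 0.11 -0.08  0.  ] then shift(new axes) mm [  1.1  -0.5 109.2] f [-0.6 -0.3 -0.7] w 0.0855
```

```bash
python3 -m pendant '[{"wx":0,"wy":0,"wz":0,"x":0.002,"y":-0.0005,"z":0.03,"claw":1},{"wx":0,"wy":0,"wz":0,"x":0,"y":0,"z":0.03,"claw":1},{"wx":0,"wy":0,"wz":0,"x":0,"y":0,"z":0.03,"claw":1},{"wx":0,"wy":0,"wz":0,"x":0,"y":0,"z":0.014,"claw":1},{"wx":0,"wy":0,"wz":0,"x":0,"y":0,"z":0.005,"claw":1},{"wx":0,"wy":0,"wz":0,"x":0,"y":0,"z":0,"claw":0},{"wx":0,"wy":0,"wz":0,"x":0,"y":0,"z":0,"claw":0},{"wx":0,"wy":0,"wz":0,"x":0,"y":0,"z":0,"claw":0},{"wx":0,"wy":0,"wz":0,"x":0,"y":0,"z":0,"claw":0},{"wx":0,"wy":0,"wz":0,"x":0,"y":0,"z":0,"claw":0}]' 80
python3 - <<'E'
from h import *
i,P=ring(.024,.030,.6165,-.291); ring(.024,.0125,.6165,-.291,i,P); plan([.56,0,.25])
E
```

```text
t: 14.38
tcp_pos: [0.6182, -0.2919, 0.0055]
tool_rot: [0.001, 0.999, 0.034, 0.002]
force: [-1.1, 1.1, 6.7]
grip_width: 0.0566
grip_force: 87.5
z 0.024 r 29.215548 xy 0.6185 -0.293
z 0.024 r 12.784999 xy 0.618 -0.293
t 14.43 turn [ 0.13 -0.18 -0.06] then shift(new axes) mm [ -37.7 -295.3 -244.5] f [-1.1 -1.   7.8] w 0.0564
```

```bash
python3 -m pendant '[{"wx":0,"wy":0,"wz":0,"x":0,"y":0,"z":-0.02,"claw":0},{"wx":0,"wy":0,"wz":0,"x":0,"y":0,"z":-0.03,"claw":0},{"wx":0,"wy":0,"wz":0,"x":0,"y":0,"z":-0.04,"claw":0},{"wx":0,"wy":0,"wz":0,"x":0,"y":0,"z":-0.04,"claw":0},{"wx":0,"wy":0,"wz":0,"x":-0.009,"y":-0.037,"z":-0.0143,"claw":0},{"wx":0,"wy":0,"wz":0,"x":-0.009,"y":-0.037,"z":-0.0143,"claw":0},{"wx":0,"wy":0,"wz":0,"x":-0.009,"y":-0.037,"z":-0.0143,"claw":0},{"wx":0,"wy":0,"wz":0,"x":-0.009,"y":-0.037,"z":-0.0143,"claw":0},{"wx":0,"wy":0,"wz":0,"x":-0.009,"y":-0.037,"z":-0.0143,"claw":0},{"wx":0,"wy":0,"wz":0,"x":-0.009,"y":-0.037,"z":-0.0143,"claw":0}]'
python3 -m pendant '[{"wx":0,"wy":0,"wz":0,"x":-0.009,"y":-0.037,"z":-0.0143,"claw":0},{"wx":0,"wy":0,"wz":0,"x":-0.009,"y":-0.036,"z":-0.0143,"claw":0},{"wx":0,"wy":6,"wz":0,"x":0,"y":0,"z":0,"claw":0},{"wx":0,"wy":6,"wz":0,"x":0,"y":0,"z":0,"claw":0},{"wx":0,"wy":6,"wz":0,"x":0,"y":0,"z":0,"claw":0},{"wx":0,"wy":6,"wz":0,"x":0,"y":0,"z":0,"claw":0},{"wx":0,"wy":6,"wz":0,"x":0,"y":0,"z":0,"claw":0},{"wx":0,"wy":0,"wz":0,"x":0,"y":0,"z":0,"claw":0},{"wx":0,"wy":0,"wz":0,"x":0,"y":0,"z":0,"claw":0},{"wx":0,"wy":0,"wz":0,"x":0,"y":0,"z":0,"claw":0}]'
python3 - <<'E'
from h import *
ft();over(.12,[0,0,-.0065]); over(.04,[0,0,-.0065])
i,P=cam("wrist"); s=sensors.observe(); T=np.eye(4);T[:3,:3]=rot(s["tool_rot"]);T[:3,3]=s["tcp_pos"]
Pt=P@T@np.diag([1,-1,-1,1])
ring(.0185,.030,0,0,i,Pt);ring(.0185,.0125,0,0,i,Pt)
E
```

```text
t: 15.27
tcp_pos: [0.5467, -0.0718, 0.22]
tool_rot: [0.001, 0.999, 0.035, 0.0]
force: [1.0, 0.6, -0.9]
grip_width: 0.0563
grip_force: 86.3
t: 16.1
tcp_pos: [0.5251, -0.0012, 0.2482]
tool_rot: [-0.008, 0.965, 0.034, 0.258]
force: [0.1, 0.6, -1.2]
grip_width: 0.0562
grip_force: 86.4
tool f [-0.5 -0.6  1.1] m [-0.02 -0.69  0.01] tcp above seat (along post, x, y) mm [194.5 -10.5   9. ] w 0.0562 t 16.1
t 16.1 turn [0.07 0.04 0.1 ] then shift(new axes) mm [10.5 -9.  81. ] f [ 0.1  0.6 -1.2] w 0.0562
t 16.1 turn [0.07 0.04 0.1 ] then shift(new axes) mm [ 10.5  -9.  161. ] f [ 0.1  0.6 -1.2] w 0.0562
z 0.0185 r 29.588215 xy -0.001 -0.002
z 0.0185 r 12.604763 xy 0.0 -0.0005
z 0.0185 r 12.28589 xy 0.036 -0.069
z 0.0185 r 11.832727 xy -0.0525 -0.0185
```

```bash
python3 -m pendant '[{"wx":0,"wy":0,"wz":0,"x":0.006,"y":-0.005,"z":0.033,"claw":0},{"wx":0,"wy":0,"wz":0,"x":0.0057,"y":-0.005,"z":0.033,"claw":0},{"wx":0,"wy":0,"wz":0,"x":0,"y":0,"z":0.025,"claw":0},{"wx":0,"wy":0,"wz":0,"x":0,"y":0,"z":0.01,"claw":0},{"wx":0,"wy":0,"wz":0,"x":0,"y":0,"z":0.005,"claw":0},{"wx":0,"wy":0,"wz":0,"x":0,"y":0,"z":0.005,"claw":0},{"wx":0,"wy":0,"wz":0,"x":0,"y":0,"z":0.005,"claw":0},{"wx":0,"wy":0,"wz":0,"x":0,"y":0,"z":0.005,"claw":0},{"wx":0,"wy":0,"wz":0,"x":0,"y":0,"z":0.005,"claw":0},{"wx":0,"wy":0,"wz":0,"x":0,"y":0,"z":0,"claw":0}]'
python3 - <<'E'
from h import *
ft()
i,P=cam("wrist"); s=sensors.observe(); T=np.eye(4);T[:3,:3]=rot(s["tool_rot"]);T[:3,3]=s["tcp_pos"]
Pt=P@T@np.diag([1,-1,-1,1])
ring(.0185,.030,0,0,i,Pt);ring(.0185,.0125,0,0,i,Pt); ft()
L=toolR(YAW,30);T[:3,:3]=np.c_[L[:,0],-L[:,1],PZ];T[:3,3]=SEAT;ring(.078,.004,0,0,i,P@T);ring(.07,.011,0,0,i,P@T)
E
```

```text
t: 16.98
tcp_pos: [0.5978, 0.0134, 0.1442]
tool_rot: [-0.01, 0.965, 0.033, 0.258]
force: [-0.1, -0.6, -1.4]
grip_width: 0.0565
grip_force: 86.4
tool f [-0.8  0.6  1.2] m [-0.01 -0.7   0.01] tcp above seat (along post, x, y) mm [67.7  1.2 -0.4] w 0.0565 t 16.9833
z 0.0185 r 29.036924 xy 0.001 -0.0015
z 0.0185 r 12.58471 xy 0.001 -0.0005
tool f [-0.2  0.5  0.6] m [ 0.06 -0.68 -0.02] tcp above seat (along post, x, y) mm [68.1  1.1 -0.6] w 0.0564 t 17.0333
z 0.078 r 5.353824 xy 0.0615 0.024
z 0.078 r 4.4500446 xy 0.0005 0.0
z 0.07 r 11.449063 xy 0.0595 -0.024
```

The bottom is at 62 mm, past the cone, with no side force, so the spacer is threaded. Lowering.

```bash
python3 -m pendant '[{"wx":0,"wy":0,"wz":0,"x":0,"y":0,"z":0.008,"claw":0},{"wx":0,"wy":0,"wz":0,"x":0,"y":0,"z":0.008,"claw":0},{"wx":0,"wy":0,"wz":0,"x":0,"y":0,"z":0.008,"claw":0},{"wx":0,"wy":0,"wz":0,"x":0,"y":0,"z":0.005,"claw":0},{"wx":0,"wy":0,"wz":0,"x":0,"y":0,"z":0.002,"claw":0},{"wx":0,"wy":0,"wz":0,"x":0,"y":0,"z":0.0015,"claw":0},{"wx":0,"wy":0,"wz":0,"x":0,"y":0,"z":0,"claw":0},{"wx":0,"wy":0,"wz":0,"x":0,"y":0,"z":0,"claw":0},{"wx":0,"wy":0,"wz":0,"x":0,"y":0,"z":0,"claw":0},{"wx":0,"wy":0,"wz":0,"x":0,"y":0,"z":0,"claw":0}]'
python3 -c "
from h import *
ft()"
```

```text
t: 17.87
tcp_pos: [0.6127, 0.0138, 0.1163]
tool_rot: [-0.008, 0.965, 0.033, 0.259]
force: [0.7, 0.1, -1.8]
grip_width: 0.0563
grip_force: 86.5
tool f [-0.3 -0.   1.9] m [ 0.06 -0.69 -0.04] tcp above seat (along post, x, y) mm [36.1  0.1  0.2] w 0.0563 t 17.8667
```

```bash
python3 -m pendant '[{"wx":0,"wy":0,"wz":0,"x":0,"y":0,"z":0.001,"claw":0},{"wx":0,"wy":0,"wz":0,"x":0,"y":0,"z":0.001,"claw":0},{"wx":0,"wy":0,"wz":0,"x":0,"y":0,"z":0.001,"claw":0},{"wx":0,"wy":0,"wz":0,"x":0,"y":0,"z":0,"claw":0},{"wx":0,"wy":0,"wz":0,"x":0,"y":0,"z":0,"claw":0},{"wx":0,"wy":0,"wz":0,"x":0,"y":0,"z":0,"claw":0},{"wx":0,"wy":0,"wz":0,"x":0,"y":0,"z":0,"claw":0},{"wx":0,"wy":0,"wz":0,"x":0,"y":0,"z":0,"claw":0},{"wx":0,"wy":0,"wz":0,"x":0,"y":0,"z":0,"claw":0},{"wx":0,"wy":0,"wz":0,"x":0,"y":0,"z":0,"claw":0}]'
python3 -c "
from h import *
ft()"
```

```text
t: 18.7
tcp_pos: [0.6137, 0.0139, 0.1143]
tool_rot: [-0.007, 0.966, 0.033, 0.258]
force: [-30.6, -3.0, 30.8]
grip_width: 0.0563
grip_force: 91.5
tool f [-11.3   1.  -42. ] m [ 0.02 -2.83  0.18] tcp above seat (along post, x, y) mm [33.8 -0.   0.2] w 0.0563 t 18.7
```

Contact is at 33.8 mm against 33.5 predicted, so the spacer is seated. Release and retreat.

```bash
python3 -m pendant '[{"wx":0,"wy":0,"wz":0,"x":0,"y":0,"z":-0.0008,"claw":0},{"wx":0,"wy":0,"wz":0,"x":0,"y":0,"z":0,"claw":0.9},{"wx":0,"wy":0,"wz":0,"x":0,"y":0,"z":0,"claw":0.9},{"wx":0,"wy":0,"wz":0,"x":0,"y":0,"z":0,"claw":1},{"wx":0,"wy":0,"wz":0,"x":0,"y":0,"z":0,"claw":1},{"wx":0,"wy":0,"wz":0,"x":0,"y":0,"z":-0.01,"claw":1},{"wx":0,"wy":0,"wz":0,"x":0,"y":0,"z":-0.02,"claw":1},{"wx":0,"wy":0,"wz":0,"x":0,"y":0,"z":-0.03,"claw":1},{"wx":0,"wy":0,"wz":0,"x":0,"y":0,"z":-0.03,"claw":1},{"wx":0,"wy":0,"wz":0,"x":0,"y":0,"z":-0.02,"claw":1}]'
python3 - <<'E'
from h import *
ft(); i,P=cam("wrist"); L=toolR(YAW,30)
T=np.eye(4);T[:3,:3]=np.c_[L[:,0],-L[:,1],PZ];T[:3,3]=SEAT; Pt=P@T
ring(.052,.030,0,0,i,Pt);ring(.010,.045,0,0,i,Pt);ring(.070,.011,0,0,i,Pt)
plan([.417,-.325,.13],0)
E
```

```text
t: 19.53
tcp_pos: [0.5678, 0.0086, 0.1929]
tool_rot: [-0.008, 0.966, 0.032, 0.257]
force: [-1.3, -1.3, 0.0]
grip_width: 0.0853
grip_force: 0.0
tool f [-1.2  1.2 -0.7] m [-0.05 -0.6  -0.04] tcp above seat (along post, x, y) mm [125.   -0.7   2.2] w 0.0853 t 19.5333
z 0.052 r 29.778023 xy 0.0005 -0.0015
z 0.01 r 44.62823 xy -0.001 -0.0005
z 0.07 r 11.834442 xy 0.005 -0.0015
t 19.58 turn [  0.08 -30.09  -0.24] then shift(new axes) mm [-174.5  324.    66.9] f [1.5 3.2 1. ] w 0.0855
```

```bash
python3 -m pendant '[{"wx":0,"wy":-6,"wz":0,"x":0,"y":0,"z":-0.01,"claw":1},{"wx":0,"wy":-6,"wz":0,"x":0,"y":0,"z":-0.01,"claw":1},{"wx":0,"wy":-6,"wz":0,"x":0,"y":0,"z":-0.01,"claw":1},{"wx":0,"wy":-6,"wz":0,"x":0,"y":0,"z":-0.01,"claw":1},{"wx":0,"wy":-6,"wz":0,"x":0,"y":0,"z":-0.01,"claw":1},{"wx":0,"wy":0,"wz":0,"x":-0.0161,"y":0.0324,"z":0.011,"claw":1},{"wx":0,"wy":0,"wz":0,"x":-0.0161,"y":0.0324,"z":0.011,"claw":1},{"wx":0,"wy":0,"wz":0,"x":-0.0161,"y":0.0324,"z":0.011,"claw":1},{"wx":0,"wy":0,"wz":0,"x":-0.0161,"y":0.0324,"z":0.011,"claw":1},{"wx":0,"wy":0,"wz":0,"x":-0.0161,"y":0.0324,"z":0.011,"claw":1}]'
python3 -m pendant '[{"wx":0,"wy":0,"wz":0,"x":-0.0161,"y":0.0324,"z":0.011,"claw":1},{"wx":0,"wy":0,"wz":0,"x":-0.0161,"y":0.0324,"z":0.011,"claw":1},{"wx":0,"wy":0,"wz":0,"x":-0.0161,"y":0.0324,"z":0.011,"claw":1},{"wx":0,"wy":0,"wz":0,"x":-0.0161,"y":0.0324,"z":0.011,"claw":1},{"wx":0,"wy":0,"wz":0,"x":-0.0161,"y":0.0324,"z":0.011,"claw":1},{"wx":0,"wy":0,"wz":0,"x":0,"y":0,"z":0,"claw":1},{"wx":0,"wy":0,"wz":0,"x":0,"y":0,"z":0,"claw":1},{"wx":0,"wy":0,"wz":0,"x":0,"y":0,"z":0,"claw":1},{"wx":0,"wy":0,"wz":0,"x":0,"y":0,"z":0,"claw":1},{"wx":0,"wy":0,"wz":0,"x":0,"y":0,"z":0,"claw":1}]'
python3 - <<'E'
from h import *
i,P=ring(.036,.022,.417,-.325); ring(.036,.0125,.417,-.325,i,P); plan([.417,-.325,.010])
E
```

```text
t: 20.42
tcp_pos: [0.483, -0.1596, 0.1817]
tool_rot: [0.0, 0.999, 0.034, 0.004]
force: [1.4, -1.5, 0.5]
grip_width: 0.0851
grip_force: 0.0
t: 21.25
tcp_pos: [0.4155, -0.3244, 0.1272]
tool_rot: [0.0, 0.999, 0.035, 0.004]
force: [-0.9, -0.1, 0.5]
grip_width: 0.085
grip_force: 0.0
z 0.036 r 22.169235 xy 0.418 -0.324
z 0.036 r 12.735869 xy 0.419 -0.3265
t 21.3 turn [ 0.06 -0.48 -0.05] then shift(new axes) mm [  1.6   0.6 117.2] f [-0.3  0.6  0.2] w 0.0855
```

```bash
python3 -m pendant '[{"wx":0,"wy":-0.5,"wz":0,"x":0.003,"y":0.0005,"z":0.03,"claw":1},{"wx":0,"wy":0,"wz":0,"x":0,"y":0,"z":0.035,"claw":1},{"wx":0,"wy":0,"wz":0,"x":0,"y":0,"z":0.03,"claw":1},{"wx":0,"wy":0,"wz":0,"x":0,"y":0,"z":0.017,"claw":1},{"wx":0,"wy":0,"wz":0,"x":0,"y":0,"z":0.005,"claw":1},{"wx":0,"wy":0,"wz":0,"x":0,"y":0,"z":0,"claw":0},{"wx":0,"wy":0,"wz":0,"x":0,"y":0,"z":0,"claw":0},{"wx":0,"wy":0,"wz":0,"x":0,"y":0,"z":0,"claw":0},{"wx":0,"wy":0,"wz":0,"x":0,"y":0,"z":0,"claw":0},{"wx":0,"wy":0,"wz":0,"x":0,"y":0,"z":0,"claw":0}]' 60
python3 - <<'E'
from h import *
i,P=ring(.036,.022,.417,-.325); ring(.036,.0125,.417,-.325,i,P); plan([.525,.01,.25])
E
```

```text
t: 22.13
tcp_pos: [0.4187, -0.3264, 0.0118]
tool_rot: [0.001, 0.999, 0.033, 0.0]
force: [-3.4, 2.1, 11.9]
grip_width: 0.0424
grip_force: 59.4
z 0.036 r 21.738049 xy 0.418 -0.329
z 0.036 r 12.709556 xy 0.4175 -0.3275
t 22.18 turn [ 0.15 -0.04 -0.17] then shift(new axes) mm [ 129.5 -328.2 -238.2] f [-2.2  1.5 10.2] w 0.0421
```

```bash
python3 -m pendant '[{"wx":0,"wy":0,"wz":0,"x":0,"y":0,"z":-0.02,"claw":0},{"wx":0,"wy":0,"wz":0,"x":0,"y":0,"z":-0.03,"claw":0},{"wx":0,"wy":0,"wz":0,"x":0,"y":0,"z":-0.04,"claw":0},{"wx":0,"wy":0,"wz":0,"x":0,"y":0,"z":-0.04,"claw":0},{"wx":0,"wy":0,"wz":0,"x":0.0135,"y":-0.036,"z":-0.012,"claw":0},{"wx":0,"wy":0,"wz":0,"x":0.0135,"y":-0.036,"z":-0.012,"claw":0},{"wx":0,"wy":0,"wz":0,"x":0.0135,"y":-0.036,"z":-0.012,"claw":0},{"wx":0,"wy":0,"wz":0,"x":0.0135,"y":-0.036,"z":-0.012,"claw":0},{"wx":0,"wy":0,"wz":0,"x":0.0135,"y":-0.036,"z":-0.012,"claw":0},{"wx":0,"wy":0,"wz":0,"x":0.0135,"y":-0.036,"z":-0.012,"claw":0}]'
python3 -m pendant '[{"wx":0,"wy":0,"wz":0,"x":0.0135,"y":-0.036,"z":-0.012,"claw":0},{"wx":0,"wy":0,"wz":0,"x":0.0135,"y":-0.036,"z":-0.012,"claw":0},{"wx":0,"wy":0,"wz":0,"x":0.0135,"y":-0.036,"z":-0.012,"claw":0},{"wx":0,"wy":6,"wz":0,"x":0,"y":0,"z":0,"claw":0},{"wx":0,"wy":6,"wz":0,"x":0,"y":0,"z":0,"claw":0},{"wx":0,"wy":6,"wz":0,"x":0,"y":0,"z":0,"claw":0},{"wx":0,"wy":6,"wz":0,"x":0,"y":0,"z":0,"claw":0},{"wx":0,"wy":6,"wz":0,"x":0,"y":0,"z":0,"claw":0},{"wx":0,"wy":0,"wz":0,"x":0,"y":0,"z":0,"claw":0},{"wx":0,"wy":0,"wz":0,"x":0,"y":0,"z":0,"claw":0}]'
python3 - <<'E'
from h import *
i,P=cam("wrist");ft();over(.07,[0,0,-.0062])
s=sensors.observe(); T=np.eye(4);T[:3,:3]=rot(s["tool_rot"]);T[:3,3]=s["tcp_pos"]
Pt=P@T@np.diag([1,-1,-1,1])
ring(.0242,.022,0,0,i,Pt);ring(.0242,.0125,0,0,i,Pt)
E
```

```text
t: 23.02
tcp_pos: [0.4845, -0.103, 0.2131]
tool_rot: [0.001, 0.999, 0.033, 0.0]
force: [-0.5, -0.8, -2.5]
grip_width: 0.0428
grip_force: 61.4
t: 23.85
tcp_pos: [0.5081, 0.0116, 0.2496]
tool_rot: [-0.013, 0.985, 0.037, 0.167]
force: [0.6, 0.0, -1.8]
grip_width: 0.0422
grip_force: 61.5
tool f [-0.2  0.8  0.7] m [-0.04 -0.44 -0.05] tcp above seat (along post, x, y) mm [203.4 -22.9  -6.1] w 0.0426 t 23.9
t 23.9 turn [-1.06 10.82  0.15] then shift(new axes) mm [ 22.9   6.1 139.6] f [ 0.1 -0.8 -0.7] w 0.0426
z 0.0242 r 21.566801 xy -0.0015 -0.001
z 0.0242 r 12.228104 xy 0.0665 -0.005
z 0.0242 r 12.670905 xy -0.0005 -0.002
```

```bash
python3 -m pendant '[{"wx":0,"wy":0,"wz":0,"x":0.012,"y":0,"z":0.012,"claw":0},{"wx":0,"wy":0,"wz":0,"x":0.012,"y":0.003,"z":0.012,"claw":0},{"wx":0,"wy":5.4,"wz":0,"x":0,"y":0.003,"z":0,"claw":0},{"wx":-1,"wy":5.4,"wz":0,"x":0,"y":0,"z":0,"claw":0},{"wx":0,"wy":0,"wz":0,"x":0,"y":0,"z":0,"claw":0},{"wx":0,"wy":0,"wz":0,"x":0,"y":0,"z":0,"claw":0},{"wx":0,"wy":0,"wz":0,"x":0,"y":0,"z":0,"claw":0},{"wx":0,"wy":0,"wz":0,"x":0,"y":0,"z":0,"claw":0},{"wx":0,"wy":0,"wz":0,"x":0,"y":0,"z":0,"claw":0},{"wx":0,"wy":0,"wz":0,"x":0,"y":0,"z":0,"claw":0}]'
python3 - <<'E'
from h import *
ft();over(.07,[0,0,-.0062]);print(sensors.observe()["q"].round(2))
E
```

```text
t: 24.73
tcp_pos: [0.5408, 0.0094, 0.2353]
tool_rot: [-0.011, 0.965, 0.034, 0.259]
force: [-0.1, 0.5, -1.3]
grip_width: 0.0426
grip_force: 61.6
tool f [-0.7 -0.5  1.1] m [ 0.02 -0.61  0.03] tcp above seat (along post, x, y) mm [175.1  -2.7  -0.4] w 0.0426 t 24.7333
t 24.73 turn [-0.27 -0.08 -0.04] then shift(new axes) mm [  2.7   0.4 111.3] f [-0.1  0.5 -1.3] w 0.0426
[ 1.16 -0.34 -1.05  2.08 -0.54  0.76 -1.14]
```

```bash
python3 -m pendant '[{"wx":-0.2,"wy":0,"wz":0,"x":0.0035,"y":0,"z":0.03,"claw":0},{"wx":0,"wy":0,"wz":0,"x":0,"y":0,"z":0.03,"claw":0},{"wx":0,"wy":0,"wz":0,"x":0,"y":0,"z":0.015,"claw":0},{"wx":0,"wy":0,"wz":0,"x":0,"y":0,"z":0.005,"claw":0},{"wx":0,"wy":0,"wz":0,"x":0,"y":0,"z":0.005,"claw":0},{"wx":0,"wy":0,"wz":0,"x":0,"y":0,"z":0.005,"claw":0},{"wx":0,"wy":0,"wz":0,"x":0,"y":0,"z":0.005,"claw":0},{"wx":0,"wy":0,"wz":0,"x":0,"y":0,"z":0.003,"claw":0},{"wx":0,"wy":0,"wz":0,"x":0,"y":0,"z":0,"claw":0},{"wx":0,"wy":0,"wz":0,"x":0,"y":0,"z":0,"claw":0}]'
python3 - <<'E'
from h import *
ft();over(.07,[0,0,-.0062])
E
```

```text
t: 25.57
tcp_pos: [0.5861, 0.0109, 0.1573]
tool_rot: [-0.008, 0.966, 0.032, 0.255]
force: [1.3, 0.6, 0.1]
grip_width: 0.0426
grip_force: 61.6
tool f [ 1.3 -0.5  0.6] m [ 0.18 -0.36 -0.02] tcp above seat (along post, x, y) mm [84.9 -2.6  1.2] w 0.0426 t 25.5667
t 25.57 turn [ 0.15  0.41 -0.11] then shift(new axes) mm [ 2.6 -1.2 21.1] f [1.3 0.6 0.1] w 0.0426
```

```bash
python3 -m pendant '[{"wx":0.1,"wy":0.4,"wz":-0.1,"x":0.0015,"y":-0.0005,"z":0,"claw":0},{"wx":0,"wy":0,"wz":0,"x":0.0015,"y":-0.0005,"z":0,"claw":0},{"wx":0,"wy":0,"wz":0,"x":0,"y":0,"z":0,"claw":0},{"wx":0,"wy":0,"wz":0,"x":0,"y":0,"z":0.003,"claw":0},{"wx":0,"wy":0,"wz":0,"x":0,"y":0,"z":0.003,"claw":0},{"wx":0,"wy":0,"wz":0,"x":0,"y":0,"z":0.003,"claw":0},{"wx":0,"wy":0,"wz":0,"x":0,"y":0,"z":0,"claw":0},{"wx":0,"wy":0,"wz":0,"x":0,"y":0,"z":0,"claw":0},{"wx":0,"wy":0,"wz":0,"x":0,"y":0,"z":0,"claw":0},{"wx":0,"wy":0,"wz":0,"x":0,"y":0,"z":0,"claw":0}]'
python3 - <<'E'
from h import *
ft();over(.07,[0,0,-.0062]);i,P=cam("wrist");s=sensors.observe(); T=np.eye(4);T[:3,:3]=rot(s["tool_rot"]);T[:3,3]=s["tcp_pos"]
Pt=P@T@np.diag([1,-1,-1,1])
ring(.0242,.022,0,0,i,Pt);ring(.0242,.0125,0,0,i,Pt)
E
```

```text
t: 26.4
tcp_pos: [0.5926, 0.0125, 0.1505]
tool_rot: [-0.008, 0.965, 0.034, 0.258]
force: [2.9, 3.3, -2.6]
grip_width: 0.0424
grip_force: 61.4
tool f [ 1.5 -3.1  3.8] m [ 0.8  -0.11 -0.07] tcp above seat (along post, x, y) mm [75.8 -0.3  0.1] w 0.0424 t 26.4
t 26.4 turn [0.06 0.03 0.01] then shift(new axes) mm [ 0.3 -0.1 12. ] f [ 2.9  3.3 -2.6] w 0.0424
z 0.0242 r 21.413351 xy 0.0 -0.001
z 0.0242 r 21.363567 xy 0.023 -0.0005
z 0.0242 r 12.800716 xy 0.001 -0.001
```

```bash
python3 -m pendant '[{"wx":0,"wy":0,"wz":0,"x":0.0007,"y":-0.0008,"z":0,"claw":0},{"wx":0,"wy":0,"wz":0,"x":0,"y":0,"z":0.003,"claw":0},{"wx":0,"wy":0,"wz":0,"x":0,"y":0,"z":0.003,"claw":0},{"wx":0,"wy":0,"wz":0,"x":0,"y":0,"z":0.003,"claw":0},{"wx":0,"wy":0,"wz":0,"x":0,"y":0,"z":0.001,"claw":0},{"wx":0,"wy":0,"wz":0,"x":0,"y":0,"z":0,"claw":0},{"wx":0,"wy":0,"wz":0,"x":0,"y":0,"z":0,"claw":0},{"wx":0,"wy":0,"wz":0,"x":0,"y":0,"z":0,"claw":0},{"wx":0,"wy":0,"wz":0,"x":0,"y":0,"z":0,"claw":0},{"wx":0,"wy":0,"wz":0,"x":0,"y":0,"z":0,"claw":0}]'
python3 - <<'E'
from h import *
ft();over(.07,[0,0,-.0062])
E
```

```text
t: 27.28
tcp_pos: [0.598, 0.013, 0.142]
tool_rot: [-0.008, 0.965, 0.033, 0.258]
force: [0.3, 0.9, -1.2]
grip_width: 0.0423
grip_force: 61.6
tool f [-0.3 -0.9  1.2] m [ 0.01 -0.69  0.02] tcp above seat (along post, x, y) mm [65.7  0.2 -0.1] w 0.0423 t 27.2833
t 27.28 turn [ 0.11  0.06 -0.02] then shift(new axes) mm [-0.2  0.1  1.9] f [ 0.3  0.9 -1.2] w 0.0423
```

```bash
python3 -m pendant '[{"wx":0,"wy":0,"wz":0,"x":0,"y":0,"z":0.001,"claw":0},{"wx":0,"wy":0,"wz":0,"x":0,"y":0,"z":0.001,"claw":0},{"wx":0,"wy":0,"wz":0,"x":0,"y":0,"z":0.0005,"claw":0},{"wx":0,"wy":0,"wz":0,"x":0,"y":0,"z":0,"claw":0},{"wx":0,"wy":0,"wz":0,"x":0,"y":0,"z":0,"claw":0},{"wx":0,"wy":0,"wz":0,"x":0,"y":0,"z":0,"claw":0},{"wx":0,"wy":0,"wz":0,"x":0,"y":0,"z":0,"claw":0},{"wx":0,"wy":0,"wz":0,"x":0,"y":0,"z":0,"claw":0},{"wx":0,"wy":0,"wz":0,"x":0,"y":0,"z":0,"claw":0},{"wx":0,"wy":0,"wz":0,"x":0,"y":0,"z":0,"claw":0}]'
python3 - <<'E'
from h import *
ft()
E
```

```text
t: 28.12
tcp_pos: [0.599, 0.0131, 0.1407]
tool_rot: [-0.007, 0.966, 0.034, 0.258]
force: [-37.0, -3.2, 39.3]
grip_width: 0.0425
grip_force: 66.6
tool f [-12.7   0.9 -52.6] m [-0.06 -3.35  0.03] tcp above seat (along post, x, y) mm [64.   0.5 -0.1] w 0.0425 t 28.1167
```

Contact is at 64.0 mm against 63.8 expected, so the sleeve is seated. Release, retreat and verify.

```bash
python3 -m pendant '[{"wx":0,"wy":0,"wz":0,"x":0,"y":0,"z":-0.001,"claw":0},{"wx":0,"wy":0,"wz":0,"x":0,"y":0,"z":0,"claw":0.8},{"wx":0,"wy":0,"wz":0,"x":0,"y":0,"z":0,"claw":0.8},{"wx":0,"wy":0,"wz":0,"x":0,"y":0,"z":0,"claw":1},{"wx":0,"wy":0,"wz":0,"x":0,"y":0,"z":0,"claw":1},{"wx":0,"wy":0,"wz":0,"x":0,"y":0,"z":-0.01,"claw":1},{"wx":0,"wy":0,"wz":0,"x":0,"y":0,"z":-0.02,"claw":1},{"wx":0,"wy":0,"wz":0,"x":0,"y":0,"z":-0.03,"claw":1},{"wx":0,"wy":0,"wz":0,"x":0,"y":0,"z":-0.02,"claw":1},{"wx":0,"wy":0,"wz":0,"x":0,"y":0,"z":0,"claw":1}]'
python3 - <<'E'
from h import *
ft(); i,P=cam("wrist"); L=toolR(YAW,30)
T=np.eye(4);T[:3,:3]=np.c_[L[:,0],-L[:,1],PZ];T[:3,3]=SEAT; Pt=P@T
ring(.088,.022,0,0,i,Pt);ring(.052,.030,0,0,i,Pt);ring(.010,.045,0,0,i,Pt)
i2,P2=cam("scene"); c=proj(P2,SEAT+.05*PZ).astype(int)
cv2.imwrite("pics/end.png",np.hstack([cv2.resize(i,(400,300)),cv2.resize(i2[c[1]-60:c[1]+60,c[0]-80:c[0]+80],(400,300))])[:,:,::-1])
E
```

```text
t: 28.95
tcp_pos: [0.57, 0.0073, 0.1828]
tool_rot: [-0.004, 0.967, 0.031, 0.251]
force: [1.4, 0.9, -0.4]
grip_width: 0.0852
grip_force: 0.0
tool f [ 1.1 -0.8  1. ] m [-0.05 -0.53  0.02] tcp above seat (along post, x, y) mm [115.2  -4.    3.6] w 0.0852 t 28.95
z 0.088 r 21.791643 xy -0.0015 0.001
z 0.088 r 22.084509 xy 0.017 -0.001
z 0.052 r 29.306087 xy 0.0 -0.001
z 0.01 r 45.11076 xy -0.002 -0.0005
```

View pics/end.png

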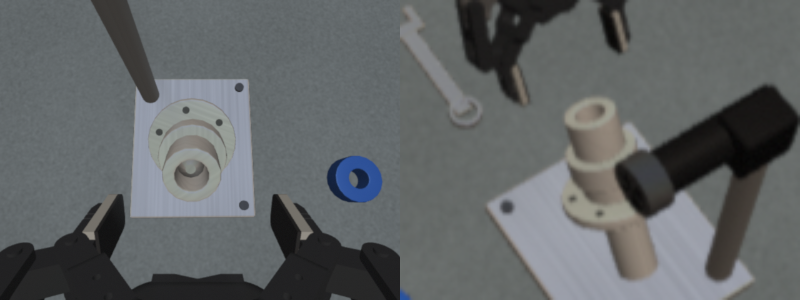

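The final views show flange, spacer and sleeve stacked flush and coaxial at (600,160), with the gripper clear of them. Bystanders were never touched. Handing in.

```bash
python3 -c "
from workcell import job
print(job.hand_in())"
```

```text
the job is handed in; nothing more can be done
None
```

The flange (hub up), spacer and sleeve are on the post in that order, each lowered until it seated and then released; the final views show them flush, and the job was handed in at about 29 s of the 72 s allowed (no verdict was returned).

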